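Prop the sprung hatch of the purge chamber and take out the welded bellows

TASK

Prop the spring-closing hatch of the steel purge chamber open with the orange rubber wedge, pushed well in towards the hinge so that the hatch stands at least 40 degrees open by itself and cannot slam. Then reach in under it, take out the welded bellows and set it down gently in the two V-rests of the blue cooling cradle, lying along them with its corrugated middle between the rests. Leave the hatch propped on the wedge, and do not disturb the other things on the bench.

Things in the scene. Friction and masses are not known exactly. Their poses are not given: they have to be found in the camera images.
- chamber: Steel purge chamber bolted to the bench, 220 (x) x 300 (y) x 110 mm high. Origin on its underside at mid width, 115 mm behind the front face, x from its front wall to its hinge side (away from the robot), z up. Flat top deck 110 mm above the bench, its opening x -105 to +50, y -90 to +90 mm, leaves steel strips 60 mm wide at each side (|y| 90 to 150), 10 mm in front (the wall's thickness)
- chamber_deck (a point): Deck surface under the middle of the hinge line: chamber x +85, y 0, z 110 mm. The hinge line runs along chamber y, 4 mm above the deck, in a barrel of 6 mm radius
- chamber_rest (a point): Middle of the two brown V-rests inside the chamber, on the axis of the bellows lying in them: chamber x -37, y 0, 86 mm above the bench (24 mm below the deck). Rests 10 mm thick, at 42 mm before and behind this point, holding the bellows along chamber x; it lies within 3 mm of this point
- hatch: Hatch over the whole deck: steel frame, clear window, 230 mm from hinge line to free front edge, 300 mm wide, 10 mm thick, 0.24 to 0.34 kg, overhanging the chamber's front wall by 30 mm. Origin on the hinge line at mid width; it extends to its -x; its underside is its plane z = 0 (4 mm above the deck when shut). Axes as the chamber's when shut
- hatch_edge (a point): Middle of the lower edge of the hatch's free end; moves with it. On top, 22 mm behind this edge, stands a black pull bar 12 mm thick, 100 mm long along y, its axis 34 mm above the underside. Weight and hinge spring close the hatch: lifting this edge takes about 2 N at first; propped at 45 degrees it presses some 4 N on the wedge; let go, it falls fast
- hatch_angle (a joint): Opening angle of the hatch in rad: 0 shut, grows as it swings up about the hinge line to at most 1.35
- wedge: Orange rubber wedge standing on its base, 138 x 50 x 105 mm high, about 0.25 kg, grips steel well. Origin on its underside, x to the thin nose, z up. Side outline (x, z in mm): base (-78, 0) to (60, 0), nose up to (60, 10), 52 degree slope to the crest (-15, 105), flat to (-27, 105), down to (-55, 40), level grip tail back to (-78, 40). Flat sides at y -25 and +25 mm for gripping
- wedge_nose (a point): Foot of the wedge's thin end, on the base, 60 mm ahead of its origin. With the wedge on a side strip of the deck, nose to the hinge, the hatch rests on the slope or crest at 51 degrees when the nose meets the hinge barrel, 47 degrees at 20 mm from the hinge line, 41 degrees at 40 mm
- bellows: Welded metal bellows, 110 mm long, 0.22 kg: brassy corrugated middle 60 mm long and 38 mm across (the place to grip), a steel cuff 25 mm long and 32 mm across at each end. Origin at its centre on its axis, x along its axis
- cradle: Blue cooling cradle fixed on the bench: base plate 160 x 90 x 12 mm, two brown 90 degree V-rests 10 mm thick at x = -42 and +42 mm (74 mm clear between them, outer width 56 mm, tops 65 mm above the bench). Origin at the centre of its underside, x along the axis of a part lying in it
- cradle_seat (a point): Where the middle of the bellows belongs in the cradle: on its axis, 60 mm above the bench
- solvent: White bottle with red cap, 60 mm across, 170 mm high; bystander, origin under its centre
- wrench: Steel wrench, 180 mm long, 8 mm thick; bystander, origin under its middle, x along it
- screwdriver: Screwdriver with blue handle, 200 mm long, 26 mm thick; bystander, origin under its middle, x along it
- flange: Steel ring, 84 mm across, 16 mm thick; bystander, origin under its centre
- flux_tin: Steel tin, 64 mm across, 50 mm high; bystander, origin under its centre
- brush: Wooden-handled brush, 200 mm long, 42 mm wide; bystander, origin under its middle, x along it

How it is judged:
On the way, in this order (a step that is already met when the one before it is completed fails the run):
1. the hatch stands open, at least 0.69 rad, on the wedge alone, the robot touching neither (value of joint hatch_angle above 0.69 rad and contact force between wedge and hatch above 0.5 N and contact force between each of the arm, the fingers and hatch below 0.1 N and contact force between each of the arm, the fingers and wedge below 0.1 N), for 0.3 s.
2. the bellows is out of the chamber, at least 40 mm above its rests, the hatch still standing on the wedge (all of step 1 and z of bellows in the frame of chamber above 0.126 m), for 0.1 s.
At the end, for the whole second after the job is handed in: The hatch stands at least 0.69 rad open with its weight on the wedge and the robot touching neither; the bellows lies at rest in both V-rests of the cradle, its centre within 12 mm of the seat point and within 4 mm of its height, its axis within 0.08 rad of the cradle's, released (all of step 1 and distance between bellows and cradle_seat below 0.012 m and angle between the x axis of bellows and the x axis of cradle, either way round below 0.08 rad and z of bellows in the frame of cradle_seat between -0.004 and 0.003 m and contact force between bellows and cradle above 0.5 N and contact force between the fingers and bellows below 0.1 N and linear speed of each of bellows, wedge below 0.02 m/s).
It fails at once if the hatch slams shut (closing faster than 1.5 rad/s in its last 0.15 rad) (value of joint hatch_angle below 0.15 rad and velocity of joint hatch_angle below -1.5 rad/s).
It fails at once if the bellows is dropped or rammed into the cradle (faster than 0.4 m/s within 30 mm of its seat, or over 40 N) ((distance between bellows and cradle_seat below 0.03 m and linear speed of bellows above 0.4 m/s) or contact force between bellows and cradle above 40 N).
It fails at once if another thing on the bench (bottle, wrench, screwdriver, ring, tin, brush) is shifted by more than 30 mm (distance of any of solvent, wrench, screwdriver, flange, flux_tin, brush from where it was at the start of the episode above 0.03 m).
It also fails if it takes over 72 s, if anything falls off the work surface, if the arm or the gripper's body presses on something with over 40 N, if the wrist force passes 120 N, or if a joint passes its speed limit or range.

ROBOT

A 6-joint arm with a two-finger parallel gripper is mounted at the origin on the work surface. World frame = base frame: x ahead of the robot, y to its left, z up, the work surface at z = 0. Lengths are in m, angles in rad, forces in N, time in s.
With the tool pointing down it reaches from about 0.3 to 0.875 m from the base axis. Payload 6.4 kg.
Tool frame: the origin (TCP) lies at the very end of the fingers, on their centre line; the grasp point (between the pads) lies 19 mm behind it (r.tcp_to_grasp is the distance from the TCP to the grasp point, in m); z points along the fingers, y is the line along which they close (so a half turn about z gives the same grasp; the last joint's range is limited). The gripper opens to 85 mm and grips with 20 to 120 N. Pads are 22 mm wide; open, the fingers measure 114 mm over their backs; the gripper's body (76 mm by 85 mm) begins 54 mm behind the grasp point. The pads swing forward as they close: fully open they stand 13 mm farther back than shut.
Start: joints at [-1.423, 0.181, 1.607, -0, 1.354, -0.206], TCP at [0.199, -0.539, 0.231] pointing down, gripper open.
Joint ranges: [-2.99, 2.99], [-0.89, 2.07], [0.3, 2.58], [-1.14, 4.28], [0, 2.63], [-3.12, 3.12]. Speed limits (rad/s): [2.57, 2.57, 3.01, 3.14, 3.14, 3.14].

INTERFACE

Orientations are given as a unit quaternion [x, y, z, w].
In Python, from station import r gives the robot as it stands.
- The arm moves only by the shell command python3 jog.py 'ROWS' [FORCE]. ROWS is rows parted by semicolons, their numbers by spaces, 1 to 10 of them, each of 7 numbers: a rotation vector rx, ry, rz in rad, then dx, dy, dz in m, then the finger opening in m; each row is the pose to reach, as a shift and turn from the pose commanded when the command began, along the tool's axes at that moment; what a row does not reach only later rows make up. A row lasts 1/8 s, in which the tool goes at most 0.0625 m and 0.188 rad, less where a joint would pass 70% of its speed; a pose out of reach is approached as far as the arm can. The fingers move at their own pace and stop on an object; FORCE is the grip in N (left out, the last holds). Time passes only in rows, so rows that do not move let the fingers close. It prints the time, the measured TCP pose, the force, the opening and the grip force at its end.
- r.observe(): the state, without advancing time (a new reading comes with each control period).
- r.grab_frame(name): name is "side" or "top"; returns a dict with "img" (384x512x3 uint8, red, green, blue), "fovy" (degrees; the focal length in pixels is half the picture's height over the tangent of half this angle, whatever the lens; pixels are square), "cx", "cy" (the principal point, pixels), "rvec" (rotation vector, rad) and "tvec" (3), from world to camera coordinates, as OpenCV has them. Camera axes: x right, y down, z forward; pixel columns grow to the right and rows downward; lengths in m; the calibration is good to about 2 mm. A picture is of the moment at which its call begins. There is no depth.
- r.finish_job(): hands the job in; it is judged then, once.
The state is a dict: "clock": time; "joint_pos": joint angles; "qvel": joint speeds; "joint_torque": joint torques, N m; "eef_pos": TCP position; "tcp_rot": TCP orientation; "wrist_force": force on the tool from outside, world axes, zero at the start; "moment": the same for the moment, N m; "finger_gap": finger opening in m; "grasp_force": force on a finger pad.
Only numpy, scipy, OpenCV 4.12 (cv2) and the standard library are available. Lean on these libraries where they do the work, as an engineer would, in place of code of your own. Each camera call takes 0.05 s, during which the arm holds its last target. There are 200 camera calls.

## Working session

There is one attempt and no reset: what is moved stays moved. The work goes in short steps, Python scripts to look and compute and a shell command to move; the robot and the scene stay as the last step left them, time stands still between calls to the robot, and variables do not carry over. Pictures are saved under pics/ and viewed, at most 13 in all, crops included, and the job is handed in when it is done.

```bash
ls; mkdir -p pics
python3 - <<'E'
from station import r
import cv2,json,numpy as np
for n in("side","top"):
    f=r.grab_frame(n); cv2.imwrite(f"pics/{n}0.png",f["img"][:,:,::-1])
    print(n,{k:np.round(v,4).tolist() for k,v in f.items() if k!="img"})
    R=cv2.Rodrigues(np.array(f["rvec"]))[0];print(-R.T@np.array(f["tvec"]).ravel(), R[2])
print(r.observe())
E
```

```text
jog.py
pics
station.py
side {'fovy': 55.2364, 'cx': 253.759, 'cy': 187.9489, 'rvec': [2.0703, -0.2686, 0.173], 'tvec': [-0.5928, 0.1454, 0.9065]}
[ 0.37769654 -0.84727596  0.57779868] [ 0.2334923  0.8397997 -0.4901202]
top {'fovy': 51.349, 'cx': 251.0211, 'cy': 186.595, 'rvec': [2.1465, -2.2038, 0.1145], 'tvec': [-0.0334, 0.6063, 1.0601]}
[ 0.49963507 -0.03927919  1.11419903] [ 0.09692045 -0.0092234  -0.99524939]
{'clock': 0.1, 'joint_pos': array([-1.42333129e+00,  1.81495102e-01,  1.60788533e+00,  2.29380387e-05,
        1.35379507e+00, -2.06332977e-01]), 'qvel': array([-3.70077790e-05, -1.64506840e-03, -1.66098192e-03, -4.28268747e-04,
        3.60455702e-04, -6.17987497e-05]), 'joint_torque': array([ 3.92685479e-04, -4.45876908e+01, -3.52238595e+01, -3.54076419e-04,
        4.19378441e-03, -1.41361423e-05]), 'eef_pos': array([ 0.19914907, -0.53889528,  0.23046926]), 'tcp_rot': array([ 9.84394259e-01,  1.75975331e-01,  3.44846144e-05, -7.90751434e-04]), 'wrist_force': array([ 0.57595523, -0.43020838,  0.1115825 ]), 'moment': array([ 0.00781673, -0.06405215, -0.06110446]), 'grasp_force': 0.0, 'finger_gap': 0.085296275818562}
```
View pics/side0.png

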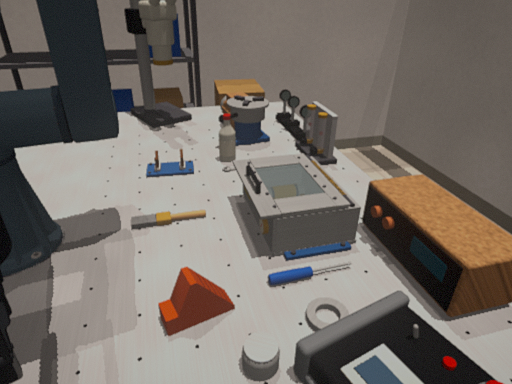

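View pics/top0.png

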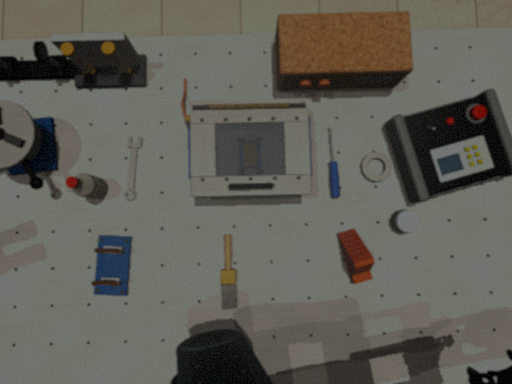

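Run:
```python
import cv2,numpy as np
t=cv2.imread("pics/top0.png");s=cv2.imread("pics/side0.png")
C=np.zeros((600,800,3),np.uint8)
def put(im,u0,u1,v0,v1,k,X,Y):
    c=cv2.resize(im[v0:v1,u0:u1],None,fx=k,fy=k,interpolation=cv2.INTER_CUBIC)
    c=cv2.convertScaleAbs(c,alpha=1.4)
    for u in range(-(-u0//10)*10,u1,10): cv2.line(c,((u-u0)*k+k//2,0),((u-u0)*k+k//2,6 if u%50 else 14),(0,255,0),1)
    for v in range(-(-v0//10)*10,v1,10): cv2.line(c,(0,(v-v0)*k+k//2),(6 if v%50 else 14,(v-v0)*k+k//2),(0,255,0),1)
    C[Y:Y+c.shape[0],X:X+c.shape[1]]=c
put(t,180,320,95,205,3,0,0)
put(t,85,145,228,303,4,430,0)
put(t,330,385,225,290,4,0,332)
put(s,155,245,265,332,4,230,332)
put(s,140,200,145,180,3,600,332)
cv2.imwrite("pics/c1.png",C)
```

View pics/c1.png

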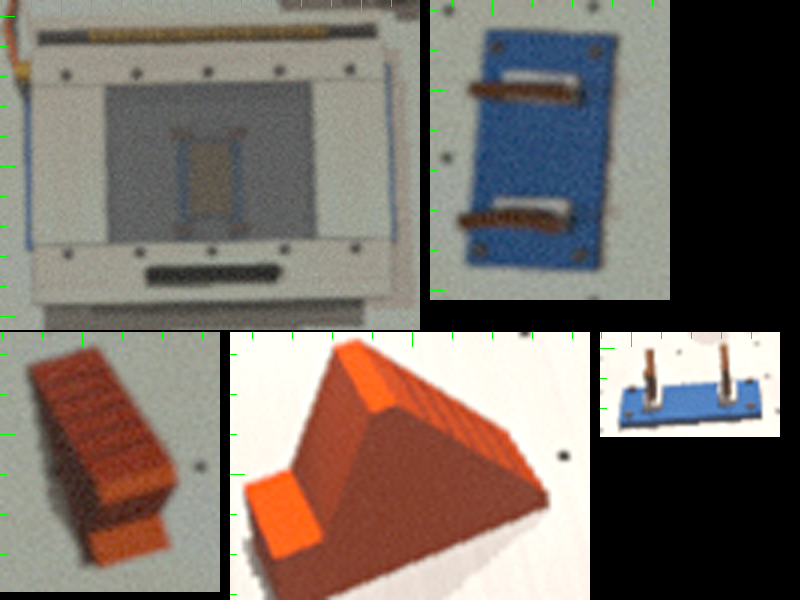

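```bash
cat > h.py <<'E'
import numpy as np,cv2
from station import r
from scipy.optimize import least_squares
from scipy.spatial.transform import Rotation as Ro
def K(f):
    F=f["img"].shape[0]/2/np.tan(np.radians(f["fovy"])/2); return np.array([[F,0,f["cx"]],[0,F,f["cy"]],[0,0,1]])
def proj(f,P): return cv2.projectPoints(np.asarray(P,float).reshape(-1,1,3),np.array(f["rvec"],float),np.array(f["tvec"],float),K(f),None)[0][:,0]
def fit(x0,obs,z0=0):  # obs: list of (frame, local pts mm, pixels)
    def W(p,L): L=np.asarray(L)/1e3; c,s=np.cos(p[2]),np.sin(p[2]); return np.c_[p[0]+c*L[:,0]-s*L[:,1],p[1]+s*L[:,0]+c*L[:,1],L[:,2]+z0]
    fun=lambda p:np.concatenate([(proj(f,W(p,L))-np.asarray(q)).ravel() for f,L,q in obs])
    s=least_squares(fun,x0,loss="soft_l1"); return s.x,fun(s.x).reshape(-1,2).round(1)
E
python3 - <<'E'
from h import *
T=r.grab_frame("top");S=r.grab_frame("side")
o=lambda A,k,u,v:[(u+(a)/k-.5+.5/k,v+(b)/k-.5+.5/k) for a,b in A]
print("chamber",*fit([.6,0,0],[(T,[(-145,150,124),(-145,-150,124),(-123,50,154),(-123,-50,154)],o([(33,302),(392,294),(146,272),(281,269)],3,180,95))]))
print("cradle",*fit([.4,.3,0],[(T,[(80,45,12),(80,-45,12),(-80,-45,12),(-80,45,12)],o([(58,31),(188,37),(170,268),(37,262)],4,85,228))]))
wt=(T,[(60,25,10),(60,-25,10),(-78,25,40),(-78,-25,40),(-27,25,105),(-15,-25,105)],o([(28,33),(98,15),(100,234),(170,214),(100,173),(176,138)],4,330,225))
ws=(S,[(60,-25,0),(-15,-25,105),(-27,-25,105),(-27,25,105),(-78,-25,40),(-55,-25,40),(-78,25,40)],o([(315,175),(162,75),(145,81),(105,13),(45,226),(92,209),(16,153)],4,155,265))
print("wedge t",*fit([.4,-.25,0.3],[wt])); print("wedge s",*fit([.4,-.25,.3],[ws])); print("both",*fit([.4,-.25,0.3],[wt,ws]))
E
```

```text
chamber [ 0.72149806 -0.04752093 -0.00373042] [[-0.4  0.5]
 [ 0.5  0.4]
 [ 1.5 -0.5]
 [-2.2 -0.4]]
cradle [ 0.40358878  0.33085979 -0.07656558] [[-0.2 -1.1]
 [ 0.2 -0.9]
 [ 0.   1. ]
 [-0.1  0.9]]
wedge t [ 0.42044833 -0.32071249  0.24439513] [[ 0.2  0.2]
 [ 0.  -0.2]
 [-0.3  0.8]
 [ 0.2  0.6]
 [ 0.6 -0.2]
 [-0.7 -1.6]]
wedge s [ 0.42016945 -0.31948685  0.24399865] [[ 1.1  0.3]
 [ 1.1 -0.7]
 [-1.   0.1]
 [-0.4  0.3]
 [-0.1  0.2]
 [ 0.4 -0.4]
 [-0.8 -0.1]]
both [ 0.42030991 -0.32007259  0.24183498] [[-0.   0.2]
 [-0.1 -0.1]
 [-0.6  0.8]
 [-0.1  0.7]
 [ 0.3 -0.2]
 [-1.  -1.5]
 [ 1.2  0.6]
 [ 1.2 -0.5]
 [-0.9  0.3]
 [-0.3  0.5]
 [-0.   0.4]
 [ 0.5 -0.2]
 [-0.7  0.1]]
```

```bash
cat >> h.py <<'E'
def rot(psi,a):
    z=np.array([np.cos(psi)*np.cos(a),np.sin(psi)*np.cos(a),-np.sin(a)]);y=np.array([np.sin(psi),-np.cos(psi),0]);return np.c_[np.cross(y,z),y,z]
def go(G,psi,a,back=0.0):
    """relative row to bring the grasp point to G (backed off along the tool axis)"""
    s=r.observe();R0=Ro.from_quat(s["tcp_rot"]).as_matrix();R1=rot(psi,a)
    t=np.asarray(G)+R1[:,2]*(r.tcp_to_grasp-back)
    rv=Ro.from_matrix(R0.T@R1).as_rotvec();d=R0.T@(t-s["eef_pos"])
    print("row",rv.round(3),d.round(4),"rows>=",round(max(np.linalg.norm(d)/.0625,np.linalg.norm(rv)/.188),1),"tcp target",t.round(4))
def loc(p,L): c,s=np.cos(p[2]),np.sin(p[2]);return np.array([p[0]+c*L[0]-s*L[1],p[1]+s*L[0]+c*L[1],L[2]])
E
python3 - <<'E'
from h import *
print(r.tcp_to_grasp)
W=[.4203,-.3201,.242]
G=loc(W,(-.035,0,.038));print(G)
go(G,.242,np.radians(40),.12)
T=r.grab_frame("top");S=r.grab_frame("side")
o=lambda A,k,u,v:[(u+(a)/k-.5+.5/k,v+(b)/k-.5+.5/k) for a,b in A]
ct=(T,[(80,45,12),(80,-45,12),(-80,-45,12),(-80,45,12)],o([(58,31),(188,37),(170,268),(37,262)],4,85,228))
cs=(S,[(-80,45,12),(80,45,12),(80,-45,12),(-80,-45,12)],o([(23,58),(157,47),(161,76),(20,88)],3,140,145))
print(*fit([.4,.3,0],[cs]));print(*fit([.4,.3,0],[ct,cs]))
E
```

```text
0.0187
[ 0.38631988 -0.32848757  0.038     ]
row [-0.05   0.872  0.104] [ 0.1713 -0.1412  0.1278] rows>= 4.7 tcp target [ 0.311  -0.3471  0.1031]
[ 0.40351224  0.33840509 -0.05359965] [[-0.5 -0.9]
 [ 0.3 -0.8]
 [ 0.8  0.5]
 [-0.5  0.5]]
[ 0.40338456  0.33134643 -0.07296244] [[-0.5 -0.9]
 [-0.1 -0.9]
 [-0.   1.1]
 [-0.2  1. ]
 [-0.2 -0.3]
 [ 0.8  0.2]
 [ 0.8  1.6]
 [-0.8  1.3]]
```

```bash
python3 jog.py '-0.05 0.872 0.104 0.1713 -0.1412 0.1278 0.085;-0.05 0.872 0.104 0.1713 -0.1412 0.1278 0.085;-0.05 0.872 0.104 0.1713 -0.1412 0.1278 0.085;-0.05 0.872 0.104 0.1713 -0.1412 0.1278 0.085;-0.05 0.872 0.104 0.1713 -0.1412 0.1278 0.085;-0.05 0.872 0.104 0.1713 -0.1412 0.1278 0.085;-0.05 0.872 0.104 0.1713 -0.1412 0.1278 0.085;-0.05 0.872 0.104 0.1713 -0.1412 0.1278 0.085;-0.05 0.872 0.104 0.1713 -0.1412 0.1278 0.085' 100
python3 - <<'E'
from h import *
print(r.observe()["joint_pos"].round(2))
G=loc([.4203,-.3201,.242],(-.035,0,.038));go(G,.242,np.radians(40))
f=r.grab_frame("side");cv2.imwrite("pics/s2.png",f["img"][:,:,::-1])
E
```

```text
clock: 1.42
eef_pos: [0.3112, -0.3483, 0.1042]
tcp_rot: [0.9, 0.111, 0.419, -0.05]
wrist_force: [-1.0, -0.3, 0.1]
finger_gap: 0.0852
grasp_force: 0.0
[-1.68  0.23  2.14  0.85  1.28 -0.83]
row [0.001 0.001 0.004] [-0.0006 -0.0014  0.1207] rows>= 1.9 tcp target [ 0.4002 -0.3251  0.026 ]
```

View pics/s2.png

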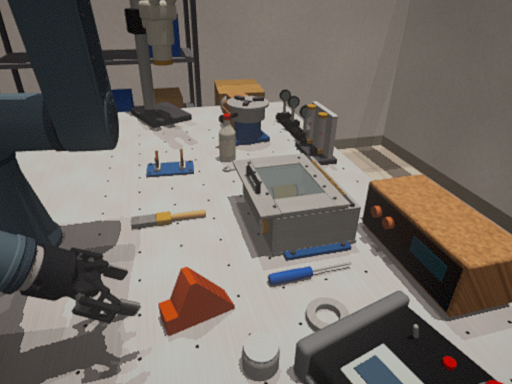

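The gripper is aligned behind the wedge (wedge tail at ~(165,310), fingers ending near (130,290)). Advance and grip.

```bash
python3 jog.py '0 0 0.004 -0.0006 -0.0014 0.04 0.085;0 0 0.004 -0.0006 -0.0014 0.08 0.085;0 0 0.004 -0.0006 -0.0014 0.1207 0.085;0 0 0.004 -0.0006 -0.0014 0.1207 0.085;0 0 0.004 -0.0006 -0.0014 0.1207 0.03;0 0 0.004 -0.0006 -0.0014 0.1207 0.03;0 0 0.004 -0.0006 -0.0014 0.1207 0.03;0 0 0.004 -0.0006 -0.0014 0.1207 0.03;0 0 0.004 -0.0006 -0.0014 0.1207 0.03;0 0 0.004 -0.0006 -0.0014 0.1207 0.03' 120
python3 - <<'E'
from h import *
s=r.observe();print(s["joint_pos"].round(2),s["grasp_force"])
# measured wedge now: rel hold: keep wedge in TCP frame
E
```

```text
clock: 2.72
eef_pos: [0.3997, -0.3259, 0.0267]
tcp_rot: [0.9, 0.108, 0.42, -0.05]
wrist_force: [-4.6, -0.6, 7.5]
finger_gap: 0.0489
grasp_force: 123.8
[-1.46  0.45  2.12  1.06  1.06 -0.9 ] 123.78192937059794
```

Run:
```python
from h import *
a=np.radians(40);C=[.7215,-.0475,-.004]
go([.386,-.3285,.13],.242,a)
G=loc(C,(-.270,-.12,.13));print(G);go(G,-.004,a)
```

```text
row [ 0.003 -0.001 -0.002] [ 0.0702 -0.0007 -0.0584] rows>= 1.5 tcp target [ 0.3999 -0.3251  0.118 ]
[ 0.45102216 -0.16641904  0.13      ]
row [-0.185 -0.001  0.156] [ 0.1352 -0.1394  0.019 ] rows>= 3.1 tcp target [ 0.4653 -0.1665  0.118 ]
```

```bash
python3 jog.py '0 0 0 0.035 0 -0.029 0.03;0 0 0 0.0702 0 -0.0584 0.03;-0.04 0 0.04 0.083 -0.03 -0.043 0.03;-0.08 0 0.07 0.1 -0.06 -0.025 0.03;-0.12 0 0.1 0.112 -0.09 -0.01 0.03;-0.16 0 0.13 0.125 -0.12 0.005 0.03;-0.185 0 0.156 0.1352 -0.1394 0.019 0.03;-0.185 0 0.156 0.1352 -0.1394 0.019 0.03;-0.185 0 0.156 0.1352 -0.1394 0.019 0.03'
python3 - <<'E'
from h import *
s=r.observe();print(s["joint_pos"].round(2))
C=[.7215,-.0475,-.004]
go(loc(C,(-.270,-.12,.108)),-.004,np.radians(40))
f=r.grab_frame("side");a=f["img"][130:290,120:360,::-1]
g=r.grab_frame("top");b=g["img"][80:310,170:400,::-1]
o=np.zeros((600,800,3),np.uint8);A=cv2.resize(a,None,fx=2.5,fy=2.5,interpolation=3)
A=cv2.resize(a,(480,320),interpolation=3);B=cv2.resize(b,(320,320),interpolation=3)
o[:320,:480]=A;o[:320,480:]=B
cv2.imwrite("pics/p3.png",o[:320])
E
```

```text
clock: 3.85
eef_pos: [0.4655, -0.1657, 0.1174]
tcp_rot: [0.906, -0.001, 0.423, 0.0]
wrist_force: [0.1, -1.2, -3.4]
finger_gap: 0.0486
grasp_force: 124.5
[-1.08 -0.12  2.48  1.29  0.78 -0.49]
row [-0.002  0.     0.   ] [-0.0166  0.0008  0.0136] rows>= 0.3 tcp target [ 0.4653 -0.1665  0.096 ]
```

View pics/p3.png

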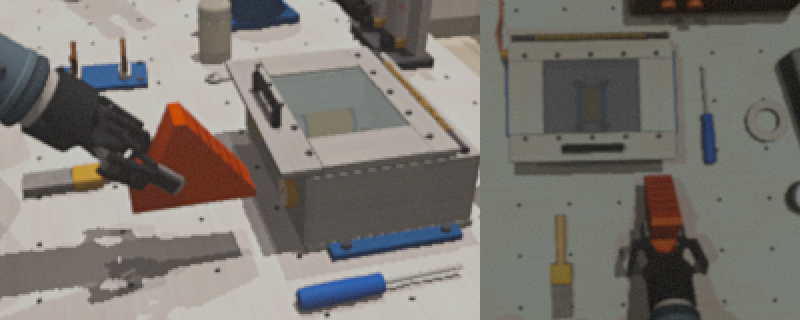

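```bash
python3 jog.py '0 0 0 -0.0166 0.0008 0.0136 0.03;0 0 0 -0.0166 0.0008 0.0136 0.03'
python3 - <<'E'
from h import *
S=r.grab_frame("side");T=r.grab_frame("top")
C=[.7215,-.0475,-.004]
print(proj(S,[loc(C,(-.145,-.15,.124)),loc(C,(-.145,.15,.124)),loc(C,(.085,-.15,.124))]))
o=(T,[(-145,150,124),(-145,-150,124),(-123,0,154)],[(190.7,195.3),(310.3,192.7),(250.9,185.2)])
print(fit(C,[o,(S,[(-145,-150,124),(-145,150,124)],[(261.3,214.8),(233.8,161.8)])]))
go(loc(C,(-.270+.05,-.12,.108)),-.004,np.radians(40))
s=r.observe();print(s["eef_pos"],s["wrist_force"])
E
```

```text
clock: 4.2
eef_pos: [0.4646, -0.1661, 0.0945]
tcp_rot: [0.907, -0.003, 0.422, -0.002]
wrist_force: [-1.1, 1.0, -3.0]
finger_gap: 0.0486
grasp_force: 124.5
[[260.9312353  216.16110599]
 [232.64072128 160.36606038]
 [354.46386618 203.08956177]]
(array([ 0.72241482, -0.04813419, -0.00634416]), array([[-0.4, -0. ],
       [ 0.7,  0.2],
       [-0.3, -1.2],
       [-0.1,  1.4],
       [-0.7, -1.4]]))
row [-0.003  0.    -0.003] [0.0325 0.0001 0.0382] rows>= 0.8 tcp target [ 0.5153 -0.1667  0.096 ]
[ 0.46518819 -0.16634087  0.09567555] [-0.253911   -0.34286605 -2.20835722]
```

```bash
python3 jog.py '0 0 0 0.013 0 0.0153 0.03;0 0 0 0.0228 0 0.0268 0.03;0 0 0 0.0325 0 0.0382 0.03;0 0 0 0.0325 0 0.0382 0.03' && python3 jog.py '0 0 0 0.0069 0 -0.0058 0.03;0 0 0 0.0176 0 -0.0148 0.03;0 0 0 0.0296 0 -0.0223 0.03;0 0 0 0.0416 0 -0.0297 0.03;0 0 0 0.0543 0 -0.0364 0.03;0 0 0 0.0668 0 -0.0417 0.03;0 0 0 0.0794 0 -0.047 0.03;0 0 0 0.0932 0 -0.0508 0.03;0 0 0 0.107 0 -0.0546 0.03;0 0 0 0.107 0 -0.0546 0.03'
python3 - <<'E'
from h import *
s=r.observe();print(s["joint_pos"].round(2),s["moment"].round(2))
f=r.grab_frame("side");a=f["img"][60:290,120:360,::-1]
cv2.imwrite("pics/p4.png",cv2.resize(a,None,fx=2,fy=2,interpolation=3))
E
```

```text
clock: 4.8
eef_pos: [0.5164, -0.1662, 0.097]
tcp_rot: [0.906, -0.001, 0.423, -0.0]
wrist_force: [-0.4, 0.3, -2.2]
finger_gap: 0.0487
grasp_force: 124.6
clock: 6.05
eef_pos: [0.5419, -0.1661, 0.2133]
tcp_rot: [0.906, -0.001, 0.422, -0.0]
wrist_force: [-4.4, 0.0, -3.0]
finger_gap: 0.0489
grasp_force: 124.8
[-0.86 -0.2   2.28  1.07  0.73 -0.  ] [-0.01  1.24 -0.06]
```

View pics/p4.png

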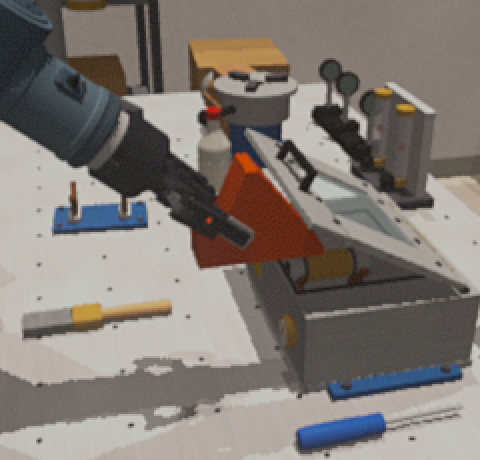

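Hatch is being lifted by the wedge slope; wedge still level in the grip. Continue the arc.

```bash
python3 jog.py '0 0 0 0.014 0 -0.0024 0.03;0 0 0 0.028 0 -0.0039 0.03;0 0 0 0.042 0 -0.0048 0.03;0 0 0 0.0558 0 -0.0051 0.03;0 0 0 0.068 0 -0.0042 0.03;0 0 0 0.0798 0 -0.003 0.03;0 0 0 0.0915 0 -0.0008 0.03;0 0 0 0.1035 0 0.0019 0.03;0 0 0 0.1104 0 0.004 0.03;0 0 0 0.1104 0 0.004 0.03'
python3 - <<'E'
from h import *
s=r.observe();print(s["joint_pos"].round(2),s["moment"].round(2))
C=[.722,-.048,-.005];a=np.radians(40)
R=rot(0,a);g=s["eef_pos"]-R[:,2]*r.tcp_to_grasp
print("nose top rel hinge", g[0]+.095-(C[0]+.085), g[2]-.038+.01-.114)
# waypoints: nose top rel hinge
for n in [(-.095,.14),(-.080,.11),(-.06,.08),(-.04,.05),(-.028,.028),(-.015,.008)]:
    print(n);go(loc(C,(.085+n[0]-.095,-.12,.114+n[1]-.01+.038)),-.005,a)
E
```

```text
clock: 7.35
eef_pos: [0.617, -0.1667, 0.2955]
tcp_rot: [0.906, -0.001, 0.423, -0.0]
wrist_force: [-4.2, 0.7, -2.9]
finger_gap: 0.0483
grasp_force: 124.5
[-0.71 -0.16  2.06  0.87  0.71  0.34] [0.11 1.13 0.04]
nose top rel hinge -0.10930018536221586 0.1654738914231429
(-0.095, 0.14)
row [-0.003 -0.     0.   ] [-0.0107  0.0009  0.0269] rows>= 0.5 tcp target [ 0.6307 -0.1675  0.27  ]
(-0.08, 0.11)
row [-0.003 -0.     0.   ] [-0.0241  0.001   0.0576] rows>= 1.0 tcp target [ 0.6457 -0.1676  0.24  ]
(-0.06, 0.08)
row [-0.003 -0.     0.   ] [-0.0342  0.0011  0.0922] rows>= 1.6 tcp target [ 0.6657 -0.1677  0.21  ]
(-0.04, 0.05)
row [-0.003 -0.     0.   ] [-0.0443  0.0012  0.1268] rows>= 2.1 tcp target [ 0.6857 -0.1678  0.18  ]
(-0.028, 0.028)
row [-0.003 -0.     0.   ] [-0.0535  0.0013  0.1502] rows>= 2.6 tcp target [ 0.6977 -0.1679  0.158 ]
(-0.015, 0.008)
row [-0.003 -0.     0.   ] [-0.0605  0.0014  0.173 ] rows>= 2.9 tcp target [ 0.7107 -0.1679  0.138 ]
```

```bash
python3 jog.py '0 0 0 -0.0055 0 0.0135 0.03;0 0 0 -0.0107 0 0.0269 0.03;0 0 0 -0.017 0.001 0.042 0.03;0 0 0 -0.0241 0.001 0.0576 0.03;0 0 0 -0.029 0.001 0.075 0.03;0 0 0 -0.0342 0.001 0.0922 0.03;0 0 0 -0.039 0.001 0.109 0.03;0 0 0 -0.0443 0.001 0.1268 0.03;0 0 0 -0.0535 0.001 0.1502 0.03;0 0 0 -0.0535 0.001 0.1502 0.03'
python3 - <<'E'
from h import *
s=r.observe();print(s["joint_pos"].round(2),s["moment"].round(2))
C=[.722,-.048,-.005];a=np.radians(40)
R=rot(0,a);g=s["eef_pos"]-R[:,2]*r.tcp_to_grasp
print("nose top rel hinge", g[0]+.095-(C[0]+.085), g[2]-.038+.01-.114)
for n in [(-.022,.016),(-.018,.009),(-.018,.006)]:
    print(n);go(loc(C,(.085+n[0]-.095,-.12,.114+n[1]-.01+.038)),-.005,a)
f=r.grab_frame("side");a=f["img"][40:260,150:390,::-1]
cv2.imwrite("pics/p5.png",cv2.resize(a,None,fx=2,fy=2,interpolation=3))
E
```

```text
clock: 8.6
eef_pos: [0.6958, -0.1668, 0.153]
tcp_rot: [0.908, -0.003, 0.42, -0.002]
wrist_force: [-1.8, -0.3, -7.1]
finger_gap: 0.0488
grasp_force: 124.8
[-0.6   0.25  1.97  1.26  0.47 -0.07] [-0.1   1.34 -0.02]
nose top rel hinge -0.030539668937610398 0.023051509794506556
(-0.022, 0.016)
row [-0.004  0.006 -0.003] [-0.0002  0.0011  0.0106] rows>= 0.2 tcp target [ 0.7037 -0.1679  0.146 ]
(-0.018, 0.009)
row [-0.004  0.006 -0.003] [-0.003   0.0012  0.0182] rows>= 0.3 tcp target [ 0.7077 -0.1679  0.139 ]
(-0.018, 0.006)
row [-0.004  0.006 -0.003] [-0.0053  0.0012  0.0201] rows>= 0.3 tcp target [ 0.7077 -0.1679  0.136 ]
```

View pics/p5.png

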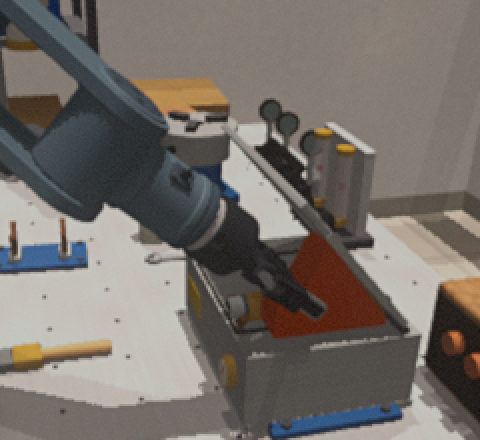

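Hatch rests on the wedge slope over the right strip, wedge just above the deck. Lower it onto the deck, nose toward hinge.

```bash
python3 jog.py '0 0 0 -0.0002 0.001 0.0106 0.03;0 0 0 -0.003 0.001 0.0182 0.03;0 0 0 -0.003 0.001 0.0182 0.03;0 0 0 -0.003 0.001 0.0182 0.03'
python3 - <<'E'
from h import *
s=r.observe();print(s["eef_pos"],s["wrist_force"],s["moment"])
C=[.722,-.048,-.005];a=np.radians(40)
R=Ro.from_quat(s["tcp_rot"]).as_matrix();g=s["eef_pos"]-R[:,2]*r.tcp_to_grasp
print(g,"nose top rel hinge", g[0]+.095-(C[0]+.085), g[2]-.038+.01-.114)
E
```

```text
clock: 9.15
eef_pos: [0.7089, -0.1686, 0.1431]
tcp_rot: [0.906, -0.002, 0.422, -0.0]
wrist_force: [-1.9, -1.7, -6.2]
finger_gap: 0.0486
grasp_force: 124.9
[ 0.7089133  -0.16860377  0.14314184] [-1.92175432 -1.6552951  -6.21808897] [-0.04171186  1.42985622 -0.18723538]
[ 0.69459783 -0.16858749  0.15517334] nose top rel hinge -0.017402168133702323 0.013173342249557865
```

```bash
python3 jog.py '0 0 0 -0.0031 0 0.0026 0.03;0 0 0 -0.0031 0 0.0026 0.03'; python3 jog.py '0 0 0 -0.0023 0 0.0019 0.03;0 0 0 -0.0023 0 0.0019 0.03'
```

```text
clock: 9.4
eef_pos: [0.709, -0.1684, 0.1393]
tcp_rot: [0.906, -0.002, 0.422, -0.001]
wrist_force: [-3.4, 0.1, -4.1]
finger_gap: 0.0487
grasp_force: 124.9
clock: 9.65
eef_pos: [0.7094, -0.1684, 0.1368]
tcp_rot: [0.906, -0.001, 0.423, -0.0]
wrist_force: [-2.1, -0.5, -1.7]
finger_gap: 0.0484
grasp_force: 124.9
```

```bash
python3 jog.py '0 0 0 -0.0015 0 0.0013 0.03;0 0 0 -0.0015 0 0.0013 0.03'; python3 jog.py '0 0 0 -0.0008 0 0.0007 0.03;0 0 0 -0.0008 0 0.0007 0.03'
```

```text
clock: 9.9
eef_pos: [0.7103, -0.1686, 0.1368]
tcp_rot: [0.906, -0.001, 0.424, -0.0]
wrist_force: [-9.0, 2.5, 6.2]
finger_gap: 0.0489
grasp_force: 126.1
clock: 10.15
eef_pos: [0.7108, -0.1687, 0.1367]
tcp_rot: [0.905, -0.001, 0.425, -0.0]
wrist_force: [-11.7, 2.7, 11.4]
finger_gap: 0.0485
grasp_force: 126.8
```

Wedge is down on the deck. Release.

```bash
python3 jog.py '0 0 0 0 0 0 0.085;0 0 0 0 0 0 0.085;0 0 0 0 0 0 0.085;0 0 0 0 0 0 0.085;0 0 0 0 0 0 0.085;0 0 0 0 0 0 0.085'; python3 jog.py '0 0 0 0 0 -0.03 0.085;0 0 0 0 0 -0.06 0.085;0 0 0 0 0 -0.10 0.085;0 0 0 0 0 -0.15 0.085;0 0 0 0 0 -0.15 0.085;0 0 0 0 0 -0.15 0.085'
python3 - <<'E'
from h import *
S=r.grab_frame("side");T=r.grab_frame("top");
C=[.722,-.048,-.005]
for th in(40,44,48,51):
    t=np.radians(th);P=[loc(C,(.085-.230*np.cos(t),y,.114+.230*np.sin(t))) for y in(-.15,.15)];print(th,proj(S,P).round(1).tolist(),proj(T,P).round(1).tolist())
o=np.zeros((480,800,3),np.uint8);o[:,:480]=cv2.resize(S["img"][40:280,150:390,::-1],(480,480),interpolation=3);o[:320,480:]=cv2.resize(T["img"][60:300,170:410,::-1],(320,320),interpolation=3)
cv2.imwrite("pics/p6.png",o);print(r.observe()["joint_pos"].round(2))
go(loc(C,(-.040,0,.086)),-.005,np.radians(60),.15)
E
```

```text
clock: 10.9
eef_pos: [0.7092, -0.1684, 0.1333]
tcp_rot: [0.906, -0.002, 0.422, -0.001]
wrist_force: [-0.2, 0.1, -0.2]
finger_gap: 0.0851
grasp_force: 0.0
clock: 11.65
eef_pos: [0.5945, -0.1686, 0.2299]
tcp_rot: [0.906, -0.002, 0.423, -0.0]
wrist_force: [-0.0, -0.4, -0.7]
finger_gap: 0.0852
grasp_force: 0.0
40 [[287.6, 157.2], [251.2, 113.0]] [[320.0, 162.9], [180.9, 165.8]]
44 [[292.8, 151.4], [255.0, 108.6]] [[320.9, 157.1], [180.0, 159.9]]
48 [[298.5, 145.9], [259.1, 104.3]] [[321.6, 150.8], [179.0, 153.6]]
51 [[302.9, 141.9], [262.4, 101.3]] [[322.1, 145.8], [178.4, 148.6]]
[-0.76 -0.1   2.16  1.04  0.66  0.1 ]
row [-0.005 -0.347 -0.   ] [-0.0085 -0.1205  0.0354] rows>= 2.0 tcp target [ 0.6164 -0.0475  0.1997]
```

View pics/p6.png

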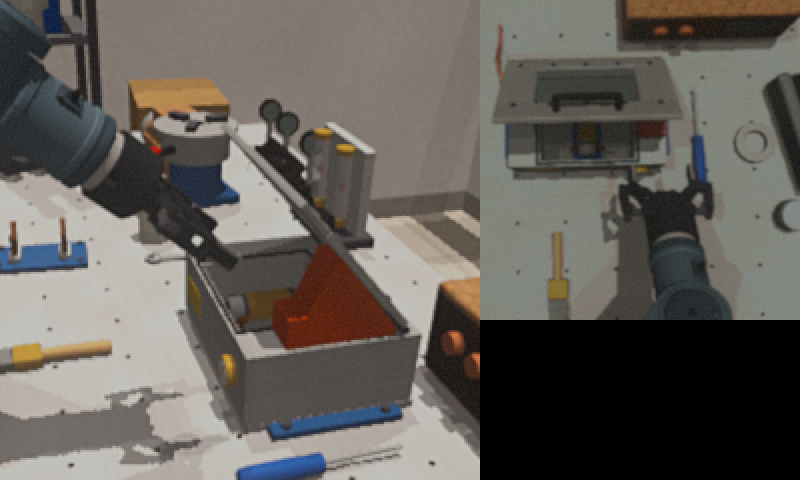

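Hatch stands at about 48–49° on the wedge, arm clear. Now the bellows: approach at 62°.

```bash
python3 - <<'E'
from h import *
C=[.722,-.048,-.005]
go(loc(C,(-.040,0,.088)),-.005,np.radians(62),.15)
E
python3 jog.py '0 -0.1 0 -0.002 -0.03 0.009 0.085;0 -0.19 0 -0.004 -0.06 0.018 0.085;0 -0.28 0 -0.006 -0.09 0.026 0.085;-0.005 -0.382 0 -0.006 -0.12 0.035 0.085;-0.005 -0.382 0 -0.006 -0.12 0.035 0.085;-0.005 -0.382 0 -0.006 -0.12 0.035 0.085' 40
python3 - <<'E'
from h import *
C=[.722,-.048,-.005]
go(loc(C,(-.040,0,.088)),-.005,np.radians(62),0.06);go(loc(C,(-.040,0,.088)),-.005,np.radians(62),0)
print(r.observe()["joint_pos"].round(2))
E
```

```text
row [-0.005 -0.382 -0.   ] [-0.0027 -0.1205  0.0357] rows>= 2.0 tcp target [ 0.6204 -0.0475  0.2039]
clock: 12.5
eef_pos: [0.6172, -0.0477, 0.2012]
tcp_rot: [0.97, -0.002, 0.242, 0.001]
wrist_force: [0.1, 0.4, -0.1]
finger_gap: 0.0851
grasp_force: 0.0
row [-0.    -0.     0.001] [ 0.004  -0.0002  0.0891] rows>= 1.4 tcp target [ 0.6626 -0.0477  0.1245]
row [-0.    -0.     0.001] [ 0.004  -0.0002  0.1491] rows>= 2.4 tcp target [ 0.6908 -0.0478  0.0715]
[-0.35  0.02  1.93  0.24  0.75  1.08]
```

```bash
python3 jog.py '0 0 0 0.004 0 0.03 0.085;0 0 0 0.004 0 0.06 0.085;0 0 0 0.004 0 0.089 0.085;0 0 0 0.004 0 0.11 0.085;0 0 0 0.004 0 0.11 0.085'; python3 jog.py '0 0 0 0 0 0.02 0.085;0 0 0 0 0 0.039 0.085;0 0 0 0 0 0.039 0.085;0 0 0 0 0 0.039 0.085'
python3 - <<'E'
from h import *
S=r.grab_frame("side");T=r.grab_frame("top");
o=np.zeros((480,800,3),np.uint8);o[:,:480]=cv2.resize(S["img"][60:260,170:370,::-1],(480,480),interpolation=3);o[:320,480:]=cv2.resize(T["img"][90:250,170:330,::-1],(320,320),interpolation=3)
cv2.imwrite("pics/p7.png",o)
C=[.722,-.048,-.005];go(loc(C,(-.040,0,.088)),-.005,np.radians(62),0)
E
```

```text
clock: 13.12
eef_pos: [0.6712, -0.0496, 0.105]
tcp_rot: [0.971, -0.004, 0.241, 0.001]
wrist_force: [-0.7, -0.8, -0.6]
finger_gap: 0.085
grasp_force: 0.0
clock: 13.62
eef_pos: [0.6913, -0.0495, 0.0745]
tcp_rot: [0.97, -0.003, 0.243, 0.002]
wrist_force: [0.3, 0.4, 0.8]
finger_gap: 0.0849
grasp_force: 0.0
row [ 0.002 -0.003  0.   ] [-0.0022 -0.0015  0.0026] rows>= 0.1 tcp target [ 0.6908 -0.0478  0.0715]
```

View pics/p7.png

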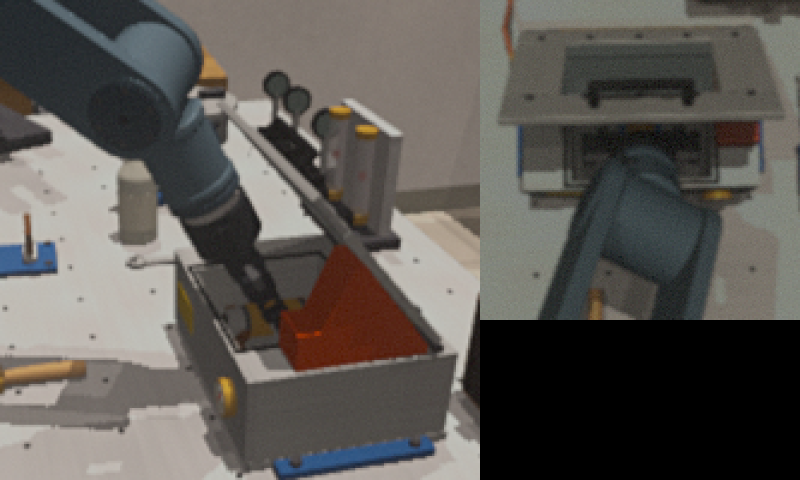

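Gripper straddles the bellows, hatch clear of the wrist. Close, then lift.

```bash
python3 jog.py '0 0 0 -0.0022 -0.0015 0.0026 0.085;0 0 0 -0.0022 -0.0015 0.0026 0.025;0 0 0 -0.0022 -0.0015 0.0026 0.025;0 0 0 -0.0022 -0.0015 0.0026 0.025;0 0 0 -0.0022 -0.0015 0.0026 0.025;0 0 0 -0.0022 -0.0015 0.0026 0.025;0 0 0 -0.0022 -0.0015 0.0026 0.025;0 0 0 -0.0022 -0.0015 0.0026 0.025' 45; python3 jog.py '0 0 0 0.005 0 -0.009 0.025;0 0 0 0.0094 0 -0.0177 0.025;0 0 0 0.0141 0 -0.0265 0.025;0 0 0 0.0188 0 -0.0353 0.025;0 0 0 0.0188 0 -0.0503 0.025;0 0 0 0.0188 0 -0.0653 0.025;0 0 0 0.0188 0 -0.0803 0.025;0 0 0 0.0188 0 -0.0803 0.025'
python3 - <<'E'
from h import *
s=r.observe();print(s["eef_pos"],s["wrist_force"],s["moment"],s["joint_pos"].round(2))
E
```

```text
clock: 14.72
eef_pos: [0.6912, -0.0488, 0.0708]
tcp_rot: [0.97, -0.003, 0.244, 0.002]
wrist_force: [-0.2, -4.9, 1.8]
finger_gap: 0.0369
grasp_force: 46.3
clock: 15.72
eef_pos: [0.6697, -0.0474, 0.1518]
tcp_rot: [0.97, -0.003, 0.244, 0.002]
wrist_force: [-0.8, 0.4, -2.6]
finger_gap: 0.0366
grasp_force: 46.1
[ 0.6697064  -0.04744782  0.15182176] [-0.79948721  0.43294857 -2.61074686] [ 2.84833348e-04  4.58271189e-01 -2.25862682e-02] [-0.32  0.2   1.84  0.24  0.64  1.1 ]
```

```bash
python3 jog.py '0 0 0 0 0 -0.03 0.025;0 0 0 0 0 -0.06 0.025;0 0 0 -0.012 0 -0.09 0.025;0 0 0 -0.04 0 -0.11 0.025;0 0 0 -0.07 0 -0.12 0.025;0 0 0 -0.10 0 -0.13 0.025;0 0 0 -0.10 0 -0.13 0.025'
python3 - <<'E'
from h import *
print(r.observe()["joint_pos"].round(2))
K_=[.4034,.331,-.075]
go(loc(K_,(-.003,0,.19)),-.075,np.radians(62))
E
```

```text
clock: 16.6
eef_pos: [0.5179, -0.0458, 0.2161]
tcp_rot: [0.97, -0.003, 0.242, 0.001]
wrist_force: [-0.4, 0.3, -2.5]
finger_gap: 0.037
grasp_force: 46.1
[-0.44 -0.26  2.14  0.27  0.83  0.99]
row [-0.032  0.     0.061] [-0.1179 -0.3757 -0.0147] rows>= 6.3 tcp target [0.4092 0.3306 0.1735]
```

```bash
python3 jog.py '0 0 0 -0.012 -0.03 -0.002 0.025;-0.004 0 0.008 -0.026 -0.075 -0.004 0.025;-0.008 0 0.015 -0.04 -0.12 -0.006 0.025;-0.012 0 0.024 -0.055 -0.165 -0.008 0.025;-0.016 0 0.032 -0.068 -0.21 -0.009 0.025;-0.02 0 0.04 -0.081 -0.255 -0.01 0.025;-0.024 0 0.048 -0.095 -0.3 -0.012 0.025;-0.028 0 0.055 -0.108 -0.34 -0.014 0.025;-0.032 0 0.061 -0.1179 -0.3757 -0.0147 0.025;-0.032 0 0.061 -0.1179 -0.3757 -0.0147 0.025'
python3 - <<'E'
from h import *
print(r.observe()["joint_pos"].round(2))
K_=[.4034,.331,-.075]
go(loc(K_,(-.003,0,.19)),-.075,np.radians(62))
go(loc(K_,(-.003,0,.10)),-.075,np.radians(62))
E
```

```text
clock: 17.85
eef_pos: [0.4107, 0.3331, 0.1739]
tcp_rot: [0.97, -0.034, 0.242, 0.009]
wrist_force: [1.0, 0.5, -2.9]
finger_gap: 0.0369
grasp_force: 46.4
[ 0.64 -0.03  2.04 -0.45  0.8   2.55]
row [-0.002 -0.001  0.004] [-0.0014  0.0026 -0.0002] rows>= 0.0 tcp target [0.4092 0.3306 0.1735]
row [-0.002 -0.001  0.004] [-0.0437  0.0026  0.0792] rows>= 1.4 tcp target [0.4092 0.3306 0.0835]
```

```bash
python3 jog.py '0 0 0 -0.014 0.0026 0.026 0.025;0 0 0.004 -0.029 0.0026 0.053 0.025;0 0 0.004 -0.0437 0.0026 0.0792 0.025;0 0 0.004 -0.0437 0.0026 0.0792 0.025;0 0 0.004 -0.0437 0.0026 0.0792 0.025'
python3 - <<'E'
from h import *
S=r.grab_frame("side");T=r.grab_frame("top");
o=np.zeros((480,800,3),np.uint8);o[:360,:480]=cv2.resize(S["img"][115:190,130:230,::-1],(480,360),interpolation=3);o[:480,480:]=cv2.resize(T["img"][210:315,75:145,::-1],(320,480),interpolation=3)
cv2.imwrite("pics/p8.png",cv2.convertScaleAbs(o,alpha=1.3))
K_=[.4034,.331,-.075]
go(loc(K_,(-.003,0,.06)),-.075,np.radians(62))
E
```

```text
clock: 18.48
eef_pos: [0.4107, 0.3277, 0.085]
tcp_rot: [0.969, -0.038, 0.243, 0.009]
wrist_force: [1.2, 1.0, -2.5]
finger_gap: 0.0367
grasp_force: 46.3
row [-0.001 -0.004 -0.004] [-0.0217 -0.0022  0.0362] rows>= 0.7 tcp target [0.4092 0.3306 0.0435]
```

View pics/p8.png

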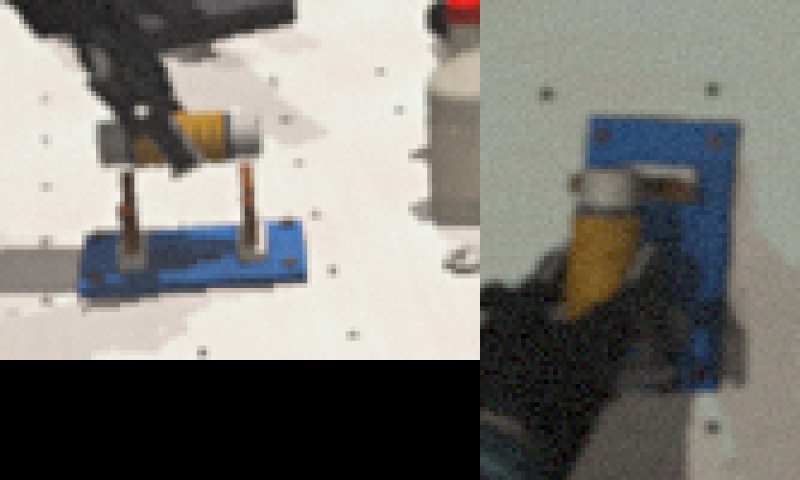

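Run:
```python
from h import *
S=r.grab_frame("side");T=r.grab_frame("top");K_=[.4034,.331,-.075]
sp=lambda P:((proj(S,P)+.5-[130,115])*4.8).round(0).tolist()
tp=lambda P:((proj(T,P)+.5-[75,210])*4.571+[480,0]).round(0).tolist()
L=lambda *p:loc(K_,p)
print("rest tops -y side, outer",sp([L(-.042,-.028,.065),L(.042,-.028,.065)]),tp([L(.042,.028,.065),L(.042,-.028,.065)]))
print("plate",sp([L(-.08,-.045,.012),L(.08,-.045,.012)]),tp([L(.08,.045,.012),L(.08,-.045,.012),L(-.08,-.045,.012)]))
print("axis ends/corr",sp([L(-.055,0,.1),L(.055,0,.1),L(-.03,0,.1),L(.03,0,.1)]),"top",tp([L(.055,0,.1),L(.055,0,.116),L(.055,.016,.1),L(.055,-.016,.1),L(.03,0,.119)]))
```

```text
rest tops -y side, outer [[125.0, 208.0], [249.0, 200.0]] [[581.0, 185.0], [679.0, 189.0]]
plate [[77.0, 292.0], [310.0, 275.0]] [[591.0, 114.0], [742.0, 121.0], [721.0, 394.0]]
axis ends/corr [[101.0, 147.0], [262.0, 137.0], [138.0, 145.0], [226.0, 139.0]] top [[610.0, 167.0], [599.0, 169.0], [581.0, 166.0], [639.0, 168.0], [593.0, 216.0]]
```

Bellows hangs level above the cradle; its projected ends match the seat to ~2 mm. Lower gently.

```bash
python3 jog.py '0 0 -0.004 -0.007 -0.0022 0.0115 0.025;0 0 -0.004 -0.0145 -0.0022 0.0230 0.025;0 0 -0.004 -0.0163 -0.0022 0.0265 0.025;0 0 -0.004 -0.0163 -0.0022 0.0265 0.025;0 0 -0.004 -0.0163 -0.0022 0.0265 0.025'
python3 - <<'E'
from h import *
K_=[.4034,.331,-.075]
go(loc(K_,(-.003,0,.062)),-.075,np.radians(62))
E
```

```text
clock: 19.3
eef_pos: [0.4083, 0.3301, 0.0532]
tcp_rot: [0.969, -0.036, 0.243, 0.009]
wrist_force: [0.3, -0.1, -2.9]
finger_gap: 0.0368
grasp_force: 46.5
row [ 0.    -0.002  0.001] [-0.0029 -0.0006  0.0072] rows>= 0.1 tcp target [0.4092 0.3306 0.0455]
```

```bash
python3 jog.py '0 0 0 -0.001 0 0.0022 0.025;0 0 0 -0.0018 0 0.0045 0.025;0 0 0 -0.0018 0 0.0045 0.025'; python3 jog.py '0 0 0 -0.001 0 0.0018 0.025;0 0 0 -0.001 0 0.0018 0.025';python3 jog.py '0 0 0 -0.0005 0 0.0009 0.025;0 0 0 -0.0005 0 0.0009 0.025'
```

```text
clock: 19.68
eef_pos: [0.4085, 0.3297, 0.0478]
tcp_rot: [0.969, -0.036, 0.243, 0.01]
wrist_force: [0.1, -0.4, -1.6]
finger_gap: 0.0365
grasp_force: 46.5
clock: 19.92
eef_pos: [0.4091, 0.3306, 0.0466]
tcp_rot: [0.969, -0.036, 0.243, 0.009]
wrist_force: [0.5, 2.4, 0.8]
finger_gap: 0.0366
grasp_force: 46.8
clock: 20.18
eef_pos: [0.4095, 0.331, 0.0461]
tcp_rot: [0.969, -0.036, 0.244, 0.008]
wrist_force: [-1.0, 3.4, 5.0]
finger_gap: 0.0368
grasp_force: 47.3
```

```bash
python3 jog.py '0 0 0 0 0 0 0.045;0 0 0 0 0 0 0.06;0 0 0 0 0 0 0.085;0 0 0 0 0 0 0.085;0 0 0 0 0 0 0.085;0 0 0 0 0 0 0.085'; python3 jog.py '0 0 0 0 0 -0.02 0.085;0 0 0 0 0 -0.05 0.085;0 0 0 0 0 -0.09 0.085;0 0 0 0 0 -0.13 0.085;0 0 0 0 0 -0.18 0.085;0 0 0 0 0 -0.18 0.085;0 0 0 0 0 -0.18 0.085'
python3 - <<'E'
from h import *
S=r.grab_frame("side");T=r.grab_frame("top");K_=[.4034,.331,-.075]
o=np.zeros((600,800,3),np.uint8);o[:300,:400]=cv2.resize(S["img"][115:190,130:230,::-1],(400,300),interpolation=3);o[:480,400:720]=cv2.resize(T["img"][210:315,75:145,::-1],(320,480),interpolation=3)
o[300:600,:400]=cv2.resize(S["img"][75:225,200:400,::-1],(400,300),interpolation=3)
cv2.imwrite("pics/p9.png",cv2.convertScaleAbs(o,alpha=1.2))
L=lambda *p:loc(K_,p)
print(((proj(S,[L(-.055,0,.06),L(.055,0,.06),L(-.03,0,.06),L(.03,0,.06)])+.5-[130,115])*4).round(0).tolist())
print(((proj(T,[L(.055,0,.06),L(-.055,0,.06),L(.03,0,.079),L(-.03,0,.079)])+.5-[75,210])*4.571+[400,0]).round(0).tolist())
E
```

```text
clock: 20.92
eef_pos: [0.4084, 0.3297, 0.0449]
tcp_rot: [0.969, -0.036, 0.243, 0.01]
wrist_force: [-0.9, 0.8, 0.2]
finger_gap: 0.085
grasp_force: 0.0
clock: 21.8
eef_pos: [0.3237, 0.3361, 0.2034]
tcp_rot: [0.969, -0.036, 0.243, 0.009]
wrist_force: [-0.1, -0.5, -0.2]
finger_gap: 0.0849
grasp_force: 0.0
[[90.0, 166.0], [222.0, 158.0], [121.0, 164.0], [193.0, 160.0]]
[[555.0, 163.0], [539.0, 360.0], [539.0, 210.0], [530.0, 319.0]]
```

View pics/p9.png

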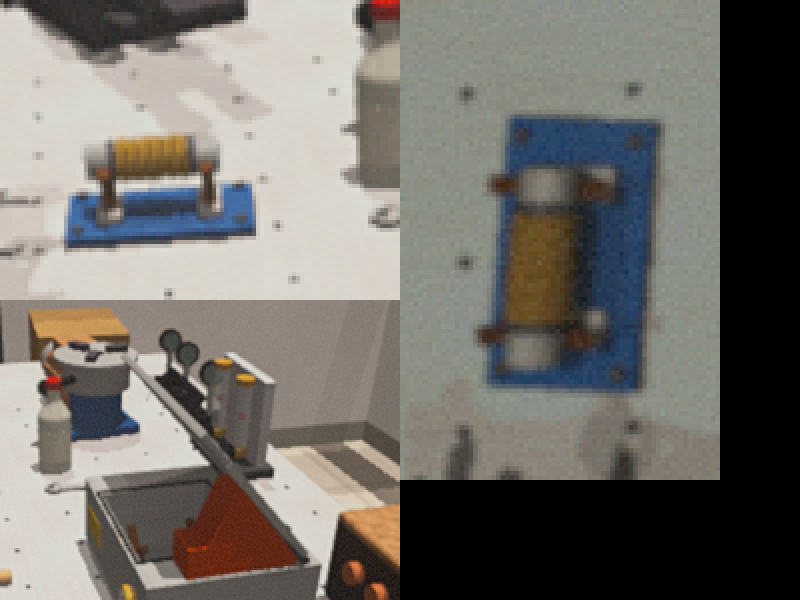

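The bellows lies in both V-rests, within about 5 mm of the seat. Its ends are at (85,160) and (219,150) in the side crop. The hatch stands on the wedge and the chamber is empty. Handing in.

```bash
python3 -c "
from station import r
print(r.finish_job())"
```

```text
the job is handed in; nothing more can be done
None
```

I propped the hatch on the wedge at about 48–49°, set the bellows in both cradle V-rests within about 5 mm of the seat point by the camera images, and handed the job in at about 22 s; the station did not return a verdict.

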